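Row up the cryovial boxes and hold the sprung cooler lid at its marker

ROBOT

A 6-joint arm with a two-finger parallel gripper is mounted at the origin on the work surface. World frame = base frame: x ahead of the robot, y to its left, z up, the work surface at z = 0. Lengths are in m, angles in rad, forces in N, time in s.
With the tool pointing down it reaches from about 0.4 to 0.925 m from the base axis. Payload 3.4 kg.
Tool frame: the origin (TCP) lies at the very end of the fingers, on their centre line; the grasp point (between the pads) lies 19 mm behind it (r.pinch_z is the distance from the TCP to the grasp point, in m); z points along the fingers, y is the line along which they close (so a half turn about z gives the same grasp; the last joint's range is limited). The gripper opens to 85 mm and grips with 20 to 120 N. Pads are 22 mm wide; open, the fingers measure 114 mm over their backs; the gripper's body (76 mm by 85 mm) begins 54 mm behind the grasp point. The pads swing forward as they close: fully open they stand 13 mm farther back than shut.
Start: joints at [1.127, 0.307, 1.506, -0, 1.328, -0.073], TCP at [0.208, 0.536, 0.192] pointing down, gripper open.
Joint ranges: [-3.12, 3.12], [-1.05, 2.28], [0.14, 2.33], [-1.42, 4.57], [0.1, 2.73], [-2.68, 2.68]. Speed limits (rad/s): [2.57, 2.57, 3.14, 3.14, 3.14, 3.14].

INTERFACE

Orientations are given as a rotation vector (axis times angle).
In Python, from cell import r gives the robot as it stands.
- The arm moves only by the tool jog_arm, never from a script. Its argument "targets" is a list of rows, each a list of 7 numbers: the shift along the tool's x, y, z in cm, then the turn, a rotation vector about the tool's x, y, z in rad, then the opening, from -1 (shut) to 1 (fully open). In form: [[dx, dy, dz, ax, ay, az, gripper], ...]. A call has 1 to 20 rows; each row is the pose to reach, as a shift and turn from the pose commanded when the call began, along the tool's axes at that moment; what a row does not reach only later rows make up. A row lasts 1/12 s, in which the tool goes at most 41.7 mm and 7.16 degrees, less where a joint would pass 70% of its speed; a pose out of reach is approached as far as the arm can. A call with a gripper value outside its range is refused whole. The fingers move at their own pace and stop on an object; "force" is the grip in N (left out, the last holds). Time passes only in rows, so rows that repeat a pose let the fingers close. It gives the time, the measured TCP pose, the force, the opening and the grip force at its end, in the units of the state.
- r.get_obs(): the state, without advancing time (a new reading comes with each control period).
- r.read_camera(name): name is "scene" or "side" or "wrist"; returns the picture (384x512x3 uint8, red, green, blue); there is no depth.
- r.camera_params(name): a dict with "fx", "fy", "cx", "cy" (pixels), "D" ([k1, k2, p1, p2, k3] as OpenCV has them; the pictures are not rectified), "R" (3x3) and "t" (3): a world point X has camera coordinates R X + t; the wrist camera has in their place "T_tool_cam" (4x4, takes a point from camera to tool coordinates, whose origin is the TCP and whose axes are the flange's). Camera axes: x right, y down, z forward; pixel columns grow to the right and rows downward; lengths in m; the calibration is good to about 2 mm. A picture is of the moment at which its call begins: read the wrist's pose just before it. camera_params takes no time and is no camera call.
- r.close_job(): hands the job in; it is judged then, once.
The state is a dict: "t": time; "qpos": joint angles; "qvel": joint speeds; "joint_torque": joint torques, N m; "eef_pos": TCP position; "eef_rot": TCP orientation; "wrist_force": force on the tool from outside, world axes, zero at the start; "torque": the same for the moment, N m; "width": finger opening in m; "finger_force": force on a finger pad.
Only numpy, scipy, OpenCV 4.12 (cv2) and the standard library are available. Lean on these libraries where they do the work, as an engineer would, in place of code of your own. Each camera call takes 0.05 s, during which the arm holds its last target. There are 200 camera calls.

TASK

Get the station ready for loading: set the two orange cryovial boxes upright side by side in a neat row, centred on the dark line of the beech tray, square to the tray and no more than a finger's width apart. Then lift the white vial cooler's spring-loaded lid until the red stripe on its edge is parallel and level with the green marker arm, and hold it still there: the program finishes with the gripper still holding the lid up. Leave the marker arm, the drawer, the tube rack, the tip box, the petri dish and the amber jar where they are.

Things in the scene. Friction and masses are not known exactly. Their poses are not given: they have to be found in the camera images.
- box_a: Orange closed cryovial box, 76 x 76 x 52 mm, 0.25 kg or so, with a carry rib standing on the middle of its lid: 14 mm wide along the box's x, 56 mm long along its y, 22 mm high (rib top 74 mm above the underside). Origin at the centre of the underside, z up. Starts on the bench between tray and cooler.
- box_b: The other orange cryovial box, same shape and axes as box_a.
- tray: Pale beech tray on a low wooden frame with a drawer, fixed, 170 (x) by 260 mm (y). Origin at the centre of its footprint on the bench, z up. Tray floor 64 mm above the origin; rim 8 mm thick, 10 mm high all round (inside 154 x 244 mm). The row line, dark, 6 mm wide, runs along its y axis at x = 0.
- drawer_pull (a point): Tip of the small steel knob on the drawer under the tray, on the side that faces the robot; to be left alone.
- cooler: White vial cooler, fixed, 215 x 150 x 100 mm, front to the robot (-x), carrying the lid, a white arc and the green marker arm on its +y side. Origin under its middle; the lid's hinge axis runs along y at x = +90, z = 108 mm, so on its far side. Arc and marker reach up to 270 mm above the bench.
- lid: Grey cooler lid, 205 x 150 x 16 mm, 0.35 kg, red stripes on its edges. Origin on the hinge axis at mid-thickness, far side; hinge axis = its y. Lid spans x = -200 to +5 mm. Shut at the start: x level, from handle to hinge, z up. Turns about +y (handle side rises), 0 to 1.3 rad. Spring and weight pull it shut (5 N straight up at the handle when shut, 15 N at 0.75 rad).
- lid_handle (a point): Middle of the lid's round steel handle bar, 12 mm thick, 90 mm long, parallel to the hinge, on two end posts, 45 mm above the lid's top face; in the lid's frame x = -165, y = 0, z = +53 mm. Room all round for fingers. The bar can turn between the pads, so the tool may stay vertical as the lid turns.
- mark: Green marker arm, 215 mm long, 10 mm high, beside the lid's +y edge, held by friction. Origin: the lid's origin (on the hinge axis); the arm runs along its own -x, 93 mm to +y of the origin, and is set 0.35 to 0.75 rad up from level. At the marked angle the x axes of lid and arm are parallel.
- mark_tip (a point): Green tab at the end of the marker arm (26 x 20 x 10 mm), 215 mm from the hinge axis; to be left alone.
- rack: Chrome tube rack with capped tubes, 70 x 170 x 104 mm; origin under its centre. Bystander.
- tip_box: Purple pipette tip box, 87 x 124 x 87 mm; origin under its centre. Bystander.
- petri: Glass petri dish with lid, 96 mm across, 17 mm high; origin under its centre. Bystander.
- jar: Amber specimen jar with white cap, 60 mm across, 85 mm high; origin under its centre. Bystander.
Mind the look-alikes: they are no part of the job. Leave any turquoise look-alike of the box_a alone. Leave any turquoise look-alike of the box_b alone.

How it is judged:
On the way, in this order (a step that is already met when the one before it is completed fails the run):
1. both orange boxes stand released in a neat row on the tray's line, the lid still shut (x of box_a in the frame of tray between -0.012 and 0.012 m and y of box_a in the frame of tray between -0.095 and 0.095 m and z of box_a in the frame of tray between 0.058 and 0.07 m and angle between each of box_a, box_b's own z axis and vertical below 0.06 rad and linear speed of each of box_a, box_b below 0.02 m/s and contact force between the fingers and box_a below 0.1 N and (angle between the x axis of box_a and the x axis of tray, either way round below 0.14 rad or angle between the x axis of box_a and the y axis of tray, either way round below 0.14 rad) and x of box_b in the frame of tray between -0.012 and 0.012 m and y of box_b in the frame of tray between -0.095 and 0.095 m and z of box_b in the frame of tray between 0.058 and 0.07 m and contact force between the fingers and box_b below 0.1 N and (angle between the x axis of box_b and the x axis of tray, either way round below 0.14 rad or angle between the x axis of box_b and the y axis of tray, either way round below 0.14 rad) and horizontal distance between box_a and box_b between 0.072 and 0.098 m and angle between lid's own z axis and vertical below 0.1 rad), for 0.2 s.
2. the fingers hold the lid still at the marker's angle (angle between the x axis of lid and the x axis of mark, either way round below 0.07 rad and contact force between the fingers and lid above 1.5 N and angular speed of lid below 0.08 rad/s), for 0.4 s.
At the end, for the whole second after the job is handed in: Both boxes upright at rest on the tray floor, released, centres within 12 mm of the dark line, 72 to 98 mm apart, within 95 mm of its middle, square within 0.14 rad (quarter turns allowed); the fingers hold the lid still (over 1.5 N) within 0.07 rad of the marker arm (all of step 2 and x of box_a in the frame of tray between -0.012 and 0.012 m and y of box_a in the frame of tray between -0.095 and 0.095 m and z of box_a in the frame of tray between 0.058 and 0.07 m and angle between each of box_a, box_b's own z axis and vertical below 0.06 rad and linear speed of each of box_a, box_b below 0.02 m/s and contact force between the fingers and box_a below 0.1 N and (angle between the x axis of box_a and the x axis of tray, either way round below 0.14 rad or angle between the x axis of box_a and the y axis of tray, either way round below 0.14 rad) and x of box_b in the frame of tray between -0.012 and 0.012 m and y of box_b in the frame of tray between -0.095 and 0.095 m and z of box_b in the frame of tray between 0.058 and 0.07 m and contact force between the fingers and box_b below 0.1 N and (angle between the x axis of box_b and the x axis of tray, either way round below 0.14 rad or angle between the x axis of box_b and the y axis of tray, either way round below 0.14 rad) and horizontal distance between box_a and box_b between 0.072 and 0.098 m); the arm keeps its last pose, push and grip.
It fails at once if the green marker arm is shifted more than 12 mm (distance of mark_tip from where it was at the start of the episode above 0.012 m).
It fails at once if the drawer is moved more than 20 mm (distance of drawer_pull from where it was at the start of the episode above 0.02 m).
It fails at once if the tube rack, tip box, petri dish or amber jar is moved more than 20 mm (distance of any of rack, tip_box, petri, jar from where it was at the start of the episode above 0.02 m).
It also fails if it takes over 72 s, if anything falls off the work surface, if the arm or the gripper's body presses on something with over 40 N, if the wrist force passes 120 N, or if a joint passes its speed limit or range.

## Working session

There is one attempt and no reset: what is moved stays moved. The work goes in short steps, Python scripts to look and compute and a tool call to move; the robot and the scene stay as the last step left them, time stands still between calls to the robot, and variables do not carry over. Pictures are saved under pics/ and viewed, at most 10 in all, crops included, and the job is handed in when it is done.

Besides the shell and the picture viewer there is one more tool, called after "Call:" as name([rows], argument=value, ...), one row to a line, values as JSON. jog_arm: Moves the arm, as the interface text tells. Its arguments: {"type":"object","properties":{"targets":{"type":"array","items":{"type":"array","items":{"type":"number"}}},"force":{"type":"number"}},"required":["targets"]}

```bash
mkdir -p pics; cat > h.py <<'E'
import numpy as np, cv2
from cell import r
from scipy.spatial.transform import Rotation as Ro
def cam(n):
    p=r.camera_params(n); K=np.array([[p['fx'],0,p['cx']],[0,p['fy'],p['cy']],[0,0,1.]]); D=np.array(p['D'],float)
    if 'R' in p: R=np.array(p['R']);t=np.array(p['t'])
    else:
        o=r.get_obs(); T=np.eye(4);T[:3,:3]=Ro.from_rotvec(o['eef_rot']).as_matrix();T[:3,3]=o['eef_pos']
        M=np.linalg.inv(T@np.array(p['T_tool_cam'])); R=M[:3,:3];t=M[:3,3]
    return K,D,R,t
def ray(c,uv):
    K,D,R,t=c; q=cv2.undistortPoints(np.array(uv,float).reshape(-1,1,2),K,D).reshape(-1,2)
    d=np.c_[q,np.ones(len(q))]@R; return -R.T@t,d/np.linalg.norm(d,axis=1)[:,None]
def plane(c,uv,z):
    o,d=ray(c,uv); return o+d*((z-o[2])/d[:,2])[:,None]
def tri(c1,u1,c2,u2):
    o1,d1=ray(c1,u1);o2,d2=ray(c2,u2);out=[]
    for a,b in zip(d1,d2):
        s=np.linalg.lstsq(np.c_[a,-b],o2-o1,rcond=None)[0]; p,q=o1+s[0]*a,o2+s[1]*b
        out.append(np.r_[(p+q)/2,np.linalg.norm(p-q)])
    return np.array(out)
def proj(c,X):
    K,D,R,t=c; return cv2.projectPoints(np.array(X,float).reshape(-1,3),cv2.Rodrigues(R)[0],t,K,D)[0].reshape(-1,2)
def save(n,im): cv2.imwrite('pics/'+n+'.png',im[:,:,::-1])
E
python3 - <<'E'
from h import *
for n in ['scene','side','wrist']:
    im=r.read_camera(n); np.save(n+'0.npy',im); save(n+'0',cv2.resize(im,(800,600)))
    c=cam(n); print(n,-c[2].T@c[3],c[2][2],c[0][0,0])
o=r.get_obs();print(o)
E
```

```text
scene [ 1.3031837  -0.06432754  1.42285661] [-0.50074619  0.09533823 -0.86032777] 423.0518046978391
side [ 0.10385084 -0.67533948  1.04034602] [ 0.35952932  0.60229099 -0.71273012] 371.8492413991313
wrist [0.13195489 0.56679254 0.37487107] [ 0.29478468 -0.11509781 -0.9486066 ] 293.06862050487644
{'t': 0.15, 'qpos': array([ 1.12747018e+00,  3.07406008e-01,  1.50737881e+00, -2.99469883e-05,
        1.32844172e+00, -7.34994766e-02]), 'qvel': array([ 0.00141798, -0.0005151 , -0.00277196, -0.00010347,  0.0007648 ,
        0.00123416]), 'joint_torque': array([ 8.81956130e-04, -4.57971239e+01, -2.52220631e+01,  2.92655322e-04,
        8.34449456e-03,  5.97578946e-05]), 'eef_pos': array([0.20760522, 0.53555423, 0.19158788]), 'eef_rot': array([-5.77534544e-01, -3.08765369e+00,  2.49264465e-03]), 'wrist_force': array([-1.11536444,  1.29662509,  0.22475142]), 'torque': array([0.01362211, 0.00549358, 0.0022052 ]), 'finger_force': 0.0, 'width': 0.08560439770289345}
```

View pics/scene0.png

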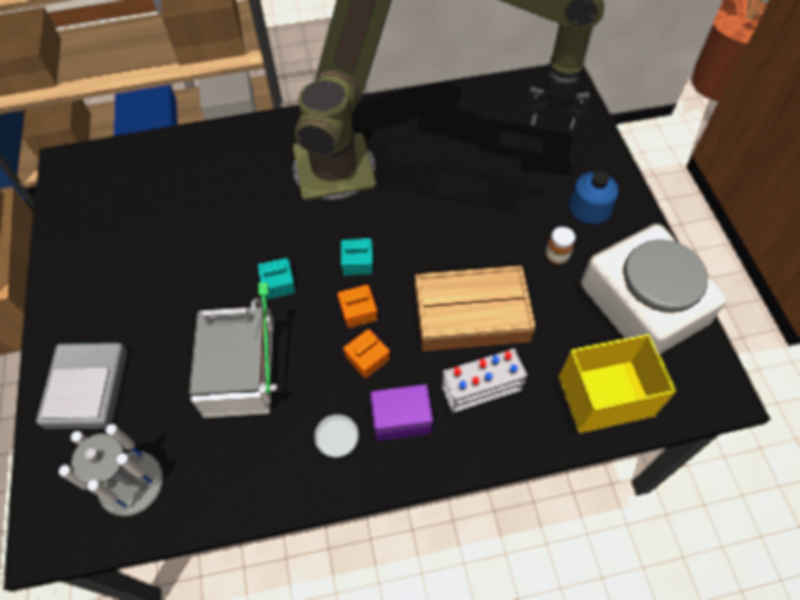

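View pics/side0.png

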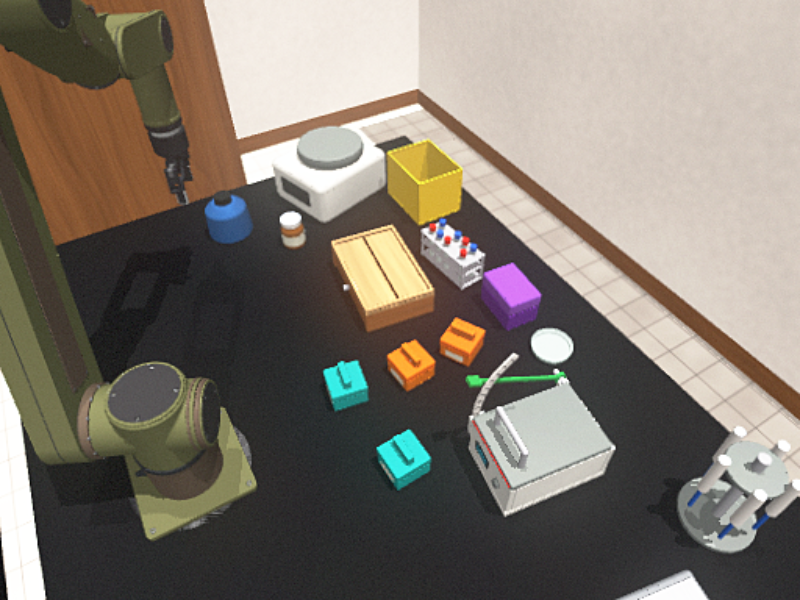

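Scene view (in the 800x600 picture): the orange boxes are at (357,305) and (366,352), and the turquoise look-alikes at (276,277) and (357,256) are to be left. The yellow bin (617,385) and purple tip box (402,411) are not candidates. The tray is at (474,307), the cooler at (232,360) and the green arm at (266,335). In the side view the orange boxes are at (411,364) and (462,341).

```bash
python3 - <<'E'
from h import *
cs={n:cam(n) for n in['scene','side']}
cen={}
for n in cs:
    im=np.load(n+'0.npy'); hsv=cv2.cvtColor(im,cv2.COLOR_RGB2HSV)
    m=cv2.inRange(hsv,(5,190,90),(15,255,255))
    k,l,s,ce=cv2.connectedComponentsWithStats(m)
    cen[n]=[ce[i] for i in range(1,k) if 250<s[i,4]<2500]
    print(n,[(s[i,4],ce[i].round(1)) for i in range(1,k) if s[i,4]>100])
    g=cv2.inRange(hsv,(50,120,60),(70,255,255)); ys,xs=np.nonzero(g); print('green',len(xs),np.c_[xs,ys][[xs.argmin(),xs.argmax(),ys.argmin(),ys.argmax()]].tolist())
    for u in cen[n]: print(plane(cs[n],[u],.04).round(3))
a=np.load('scene0.npy')[150:250,100:350]; b=np.load('side0.npy')[140:330,200:400]
A=cv2.resize(a,None,fx=3,fy=3,interpolation=2); B=cv2.resize(b,None,fx=1.5*2,fy=3,interpolation=2)
save('cropA',A); save('cropB',B)
E
```

```text
scene [(np.int32(500), array([228.7, 195.4])), (np.int32(533), array([234.4, 225.5]))]
green 175 [[165, 181], [172, 236], [165, 181], [172, 251]]
[[ 0.487 -0.016  0.04 ]]
[[ 0.616 -0.018  0.04 ]]
side [(np.int32(170), array([295.6, 223.8])), (np.int32(212), array([264.4, 239.4]))]
green 208 [[298, 241], [361, 239], [358, 238], [301, 247]]
```

View pics/cropB.png

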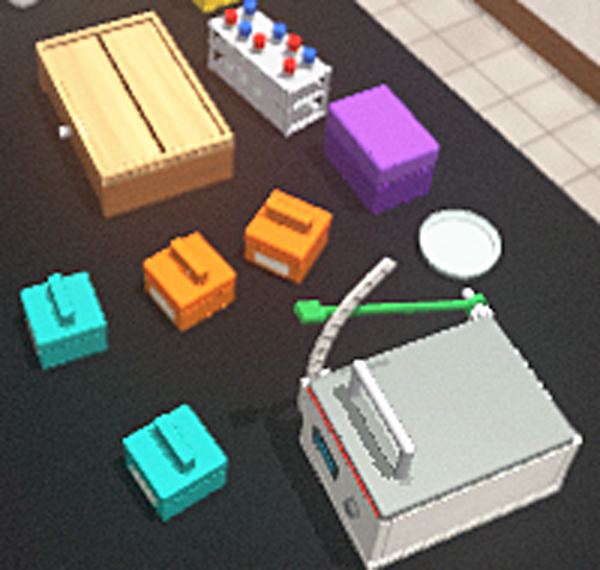

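The crop confirms the choice: the orange boxes are at crop (190,280) and (288,235), each with a rib on its lid, and the turquoise ones are at (65,318) and (175,460). The lid bar is at (380,415). I'll move the wrist camera over the scene next.

```bash
cat >> h.py <<'E'
def cmd(p,phi):
    """row numbers from current measured pose to TCP p, tool down, tool x at world angle phi"""
    o=r.get_obs(); R=Ro.from_rotvec(o['eef_rot']).as_matrix()
    c,s=np.cos(phi),np.sin(phi); Rt=np.array([[c,s,0],[s,-c,0],[0,0,-1]])
    d=R.T@(np.array(p)-o['eef_pos'])*100; w=Ro.from_matrix(R.T@Rt).as_rotvec()
    print('t',o['t'],'row',d.round(2),w.round(3))
E
python3 - <<'E'
from h import *
cmd([.3,.48,.33],np.pi/2+.9); cmd([.54,.08,.33],np.pi/2)
print(r.camera_params('wrist')['T_tool_cam'],r.pinch_z)
E
```

```text
t 0.15 row [-10.62  -1.86 -13.84] [-0.002  0.     0.301]
t 0.15 row [-47.46 -30.48 -13.8 ] [-1.000e-03  1.000e-03  1.201e+00]
[[-1.51834837e-03 -9.48576897e-01 -3.16543148e-01  8.18434813e-02]
 [ 9.99997964e-01 -1.86109489e-03  7.80450729e-04  1.48373282e-03]
 [-1.32943436e-03 -3.16541318e-01  9.48577791e-01 -1.83278409e-01]
 [ 0.00000000e+00  0.00000000e+00  0.00000000e+00  1.00000000e+00]] 0.0187
```

Call:
jog_arm([
  [-4, -1, -8, 0, 0, 0.1, 0.3],
  [-10, -3, -13.8, 0, 0, 0.25, 0.3],
  [-47.5, -30.5, -13.8, 0, 0, 1.2, 0.3],
  [-47.5, -30.5, -13.8, 0, 0, 1.2, 0.3],
  [-47.5, -30.5, -13.8, 0, 0, 1.2, 0.3],
  [-47.5, -30.5, -13.8, 0, 0, 1.2, 0.3],
  [-47.5, -30.5, -13.8, 0, 0, 1.2, 0.3],
  [-47.5, -30.5, -13.8, 0, 0, 1.2, 0.3],
  [-47.5, -30.5, -13.8, 0, 0, 1.2, 0.3],
  [-47.5, -30.5, -13.8, 0, 0, 1.2, 0.3],
  [-47.5, -30.5, -13.8, 0, 0, 1.2, 0.3],
  [-47.5, -30.5, -13.8, 0, 0, 1.2, 0.3],
  [-47.5, -30.5, -13.8, 0, 0, 1.2, 0.3],
  [-47.5, -30.5, -13.8, 0, 0, 1.2, 0.3],
  [-47.5, -30.5, -13.8, 0, 0, 1.2, 0.3],
  [-47.5, -30.5, -13.8, 0, 0, 1.2, 0.3],
  [-47.5, -30.5, -13.8, 0, 0, 1.2, 0.3],
  [-47.5, -30.5, -13.8, 0, 0, 1.2, 0.3],
])

```text
t: 1.65
eef_pos: [0.5398, 0.0803, 0.3297]
eef_rot: [-2.22, -2.221, 0.001]
wrist_force: [-0.7, -0.1, 0.2]
width: 0.055
finger_force: 0.0
```

```bash
python3 - <<'E'
from h import *
import pickle
o=r.get_obs(); print(o['eef_pos'],np.abs(o['qvel']).max())
c=cam('wrist'); im=r.read_camera('wrist'); pickle.dump((c,im),open('w1.pkl','wb')); save('w1',cv2.resize(im,(768,576)))
cmd([.54,-.08,.33],np.pi/2)
E
```

```text
[0.53982618 0.08030605 0.32971503] 0.02301471735599306
t 1.7 row [-16.08   0.02  -0.02] [-0.001 -0.     0.002]
```

View pics/w1.png

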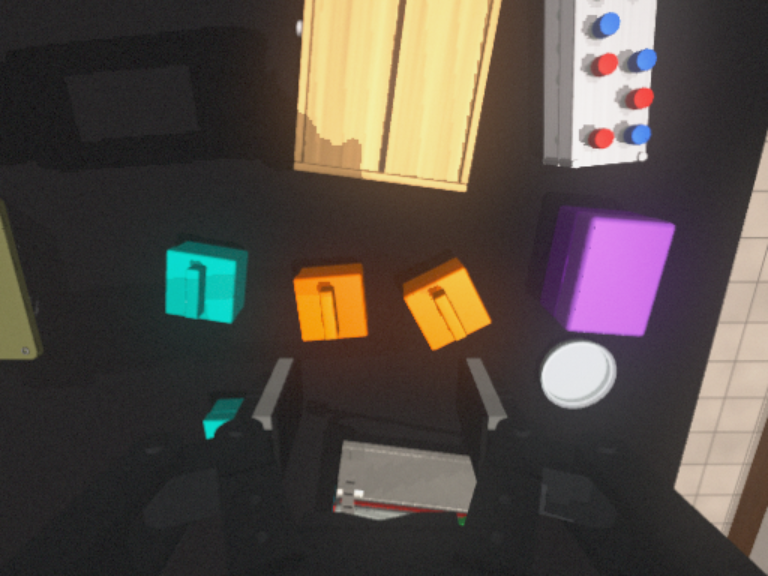

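Wrist view: the orange boxes are at (331,302) and (446,305), with ribs at (328,312) and (448,313). The tray line runs along (393,90), and the lid is partly hidden below. Next I'll take a second wrist place, nearer the tray.

Call:
jog_arm([
  [14, 0, 0, 0, 0, 0, 0.3],
  [14, 0, 0, 0, 0, 0, 0.3],
  [14, 0, 0, 0, 0, 0, 0.3],
  [14, 0, 0, 0, 0, 0, 0.3],
  [14, 0, 0, 0, 0, 0, 0.3],
  [14, 0, 0, 0, 0, 0, 0.3],
  [14, 0, 0, 0, 0, 0, 0.3],
])

```text
t: 2.28
eef_pos: [0.5395, 0.2199, 0.3302]
eef_rot: [2.219, 2.224, -0.002]
wrist_force: [0.3, -0.0, 0.2]
width: 0.0554
finger_force: 0.0
```

```bash
cat > meas.py <<'E'
from h import *
import pickle
def boxes(c,im):
    hsv=cv2.cvtColor(im,cv2.COLOR_RGB2HSV)
    m=cv2.inRange(hsv,(5,180,60),(17,255,255)); m=cv2.morphologyEx(m,cv2.MORPH_OPEN,np.ones((3,3)))
    k,l,s,ce=cv2.connectedComponentsWithStats(m); out=[]
    for i in range(1,k):
        if s[i,4]<600 or s[i,4]>6000: continue
        v=hsv[:,:,2].astype(float)*(l==i); out.append((i,s[i],ce[i]))
    return hsv,l,out
E
python3 - <<'E'
from meas import *
o=r.get_obs(); print(o['eef_pos'],np.abs(o['qvel']).max())
c=cam('wrist'); im=r.read_camera('wrist'); pickle.dump((c,im),open('w2.pkl','wb'))
c1,im1=pickle.load(open('w1.pkl','rb'))
for cc,i in((c1,im1),(c,im)):
    h,l,out=boxes(cc,i)
    for k,s,ce in out:
        q=h[:,:,2][l==k]; print(s,ce.round(1),plane(cc,[ce],.045).round(4),np.percentile(q,[5,25,50,75,95]))
a=im1[160:240,185:335]; b=im[:, :]
A=cv2.resize(a,None,fx=5,fy=5,interpolation=2)
ys=[ce for k,s,ce in out]; 
y0=int(np.mean([y[1] for y in ys])-40);x0=int(np.mean([y[0] for y in ys])-75); B=cv2.resize(im[max(y0,0):max(y0,0)+80,x0:x0+150],None,fx=5,fy=3,interpolation=2)
print(y0,x0,A.shape,B.shape)
save('w2',cv2.resize(im,(768,576)))
E
```

```text
[0.53952048 0.21994518 0.3302469 ] 0.024944957603739843
[ 196  176   49   50 1489] [225.3 196.3] [[ 0.4932 -0.001   0.045 ]] [131. 173. 244. 244. 244.]
  return _methods._mean(a, axis=axis, dtype=dtype,
  ret = ret.dtype.type(ret / rcount)
Traceback (most recent call last):
ValueError: cannot convert float NaN to integer
```

```bash
python3 - <<'E'
from h import *
import pickle
c,im=pickle.load(open('w2.pkl','rb')); save('w2',cv2.resize(im,(768,576)))
c1,im1=pickle.load(open('w1.pkl','rb'));h=cv2.cvtColor(im1,cv2.COLOR_RGB2HSV)
print(h[195,310],h[205,315],h[60,230],im1[205,315]); h=cv2.cvtColor(im,cv2.COLOR_RGB2HSV)
E
```

```text
[ 21 193 243] [ 20 199 244] [ 21 111 244] [244 183  54]
```

View pics/w2.png

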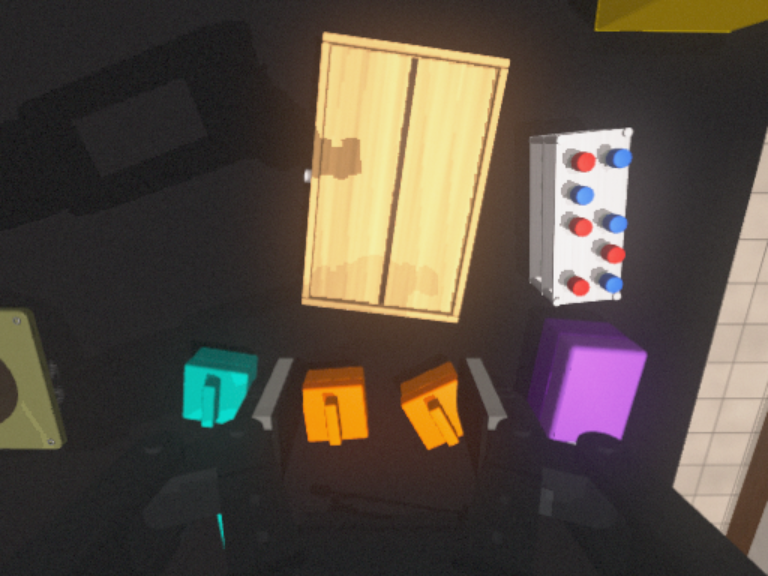

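The second wrist view shows the tray's rim corners at about (324,34), (509,60), (457,321) and (303,303), and the line from (414,58) to (381,304). The boxes are between the fingers at (335,405) and (435,405).

```bash
python3 - <<'E'
from h import *
import pickle
c1,im1=pickle.load(open('w1.pkl','rb'));c,im=pickle.load(open('w2.pkl','rb'))
A=cv2.resize(im1[165:240,185:335],None,fx=5,fy=5,interpolation=2)[:300]
A=cv2.resize(im1[170:235,190:330],None,fx=5.5,fy=4.5,interpolation=2); B=cv2.resize(im[240:302,190:330],None,fx=5.5,fy=4.5,interpolation=2)
save('bx',np.vstack([A,B])); print(A.shape,B.shape)
f=lambda L:(np.array(L)+.5)/1.5-.5
for z in(.064,.074):
  P=plane(c,f([[324,34],[509,60],[457,321],[303,303]]),z);print(P.round(4),np.linalg.norm(np.roll(P,-1,0)-P,axis=1).round(4),P.mean(0))
L=plane(c,f([[414,58],[381,304]]),.064);print(L.round(4),np.linalg.norm(L[0]-L[1]),L.mean(0),np.arctan2(*(L[0]-L[1])[[1,0]]))
# height check: near corners/line end seen in w1 too
u1=f([[467,190],[295,169],[385,173]]);u2=f([[457,321],[303,303],[381,304]]);print(tri(c1,u1,c,u2).round(4))
E
```

```text
(292, 770, 3) (279, 770, 3)
[[0.4894 0.3952 0.064 ]
 [0.6592 0.3741 0.064 ]
 [0.6257 0.1137 0.064 ]
 [0.4565 0.1349 0.064 ]] [0.1711 0.2625 0.1706 0.2624] [0.55769331 0.2544749  0.064     ]
[[0.4905 0.3931 0.074 ]
 [0.6565 0.3725 0.074 ]
 [0.6238 0.1179 0.074 ]
 [0.4583 0.1386 0.074 ]] [0.1673 0.2567 0.1668 0.2565] [0.55728713 0.25555509 0.074     ]
[[0.5715 0.3756 0.064 ]
 [0.5416 0.1338 0.064 ]] 0.24362081983254588 [0.5565372  0.25466145 0.064     ] 1.4477767969391235
[[6.247e-01 1.179e-01 7.410e-02 1.900e-03]
 [4.579e-01 1.378e-01 7.190e-02 2.000e-04]
 [5.435e-01 1.334e-01 6.320e-02 3.700e-03]]
```

View pics/bx.png

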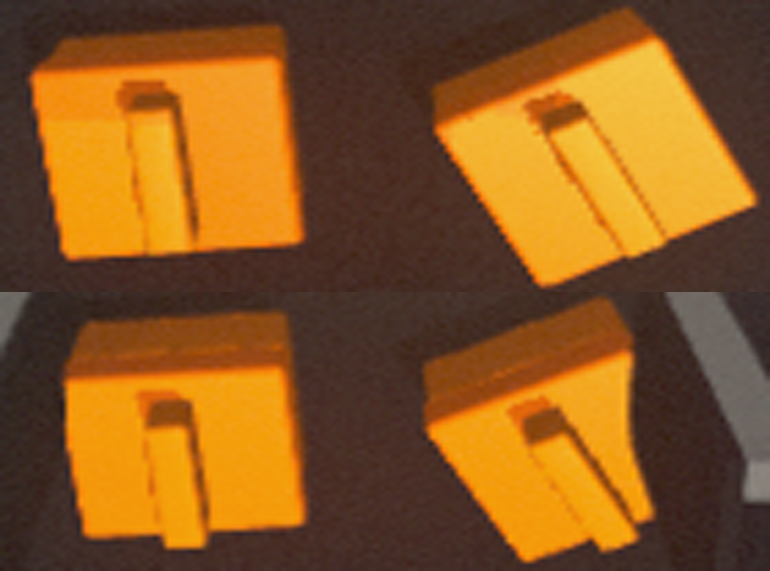

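The crops show both boxes' lids and ribs clearly in the two views. Box 1's rib top runs from about (155,107) to (172,250) in the top crop, and box 2's from about (567,121) to (646,249).

```bash
python3 - <<'E'
from h import *
import pickle
c1,_=pickle.load(open('w1.pkl','rb'));c2,_=pickle.load(open('w2.pkl','rb'))
def f(L,y0,v0):
    L=np.array(L,float); return np.c_[190+(L[:,0]+.5)/5.5-.5, v0+(L[:,1]-y0+.5)/4.5-.5]
A=[[[33,72],[280,56],[302,242],[66,260],[135,108],[178,106],[197,249],[148,252]],[[435,128],[660,38],[756,203],[543,287],[545,130],[590,113],[665,240],[628,258]]]
B=[[[66,377],[290,365],[304,525],[85,537],[148,427],[190,425],[208,547],[163,549]],[[428,430],[632,350],[680,500],[527,562],[527,440],[562,428],[638,537],[602,551]]]
for a,b in zip(A,B):
    a=f(a,0,170);b=f(b,292,240); print(tri(c1,a,c2,b).round(4))
    for c,q in((c1,a),(c2,b)):
        P=plane(c,q[:4],.052); Q=plane(c,q[4:],.074)
        e=(Q[0]+Q[1]-Q[2]-Q[3]); 
        print('lid',P.mean(0)[:2].round(4),np.linalg.norm(np.roll(P,-1,0)-P,axis=1).round(3),'yaw',np.arctan2(*(P[0]-P[3])[[1,0]]).round(3),'rib',Q.mean(0)[:2].round(4),np.linalg.norm(e)/2,np.arctan2(e[1],e[0]).round(3))
E
```

```text
[[ 4.458e-01  1.890e-02  4.780e-02  2.400e-03]
 [ 5.202e-01  2.520e-02  4.880e-02  1.700e-03]
 [ 5.254e-01 -4.680e-02  5.460e-02  2.000e-04]
 [ 4.502e-01 -5.680e-02  4.950e-02  9.000e-04]
 [ 4.780e-01  1.410e-02  7.560e-02  1.600e-03]
 [ 4.907e-01  1.480e-02  7.520e-02  7.000e-04]
 [ 4.951e-01 -3.810e-02  7.960e-02  3.000e-04]
 [ 4.805e-01 -3.960e-02  7.890e-02  4.000e-04]]
lid [ 0.4854 -0.0143] [0.074 0.074 0.075 0.076] yaw 1.645 rib [ 0.4861 -0.0137] 0.05536761252703945 1.619
lid [ 0.4861 -0.0137] [0.074 0.076 0.075 0.077] yaw 1.6 rib [ 0.4853 -0.0148] 0.056615553859678196 1.631
[[ 5.663e-01 -5.000e-04  5.550e-02  5.000e-04]
 [ 6.331e-01  3.190e-02  4.840e-02  2.000e-04]
 [ 6.530e-01 -2.020e-02  7.670e-02  1.250e-02]
 [ 6.016e-01 -6.670e-02  5.290e-02  5.000e-04]
 [ 5.976e-01  3.100e-03  6.790e-02  0.000e+00]
 [ 6.090e-01  1.090e-02  7.150e-02  1.800e-03]
 [ 6.341e-01 -3.660e-02  7.550e-02  5.000e-04]
 [ 6.234e-01 -4.430e-02  7.420e-02  2.000e-04]]
lid [ 0.6166 -0.017 ] [0.075 0.073 0.074 0.074] yaw 2.066 rib [ 0.616  -0.0162] 0.05559526537118672 2.051
lid [ 0.6134 -0.0182] [0.075 0.073 0.059 0.074] yaw 2.07 rib [ 0.6157 -0.0156] 0.05762134539532031 2.053
```

```bash
python3 - <<'E'
from h import *
cmd([.616,-.0163,.13],2.055-0); cmd([.616,-.0163,.055],2.055)
E
```

```text
t 2.3333 row [-23.56   7.6   20.05] [-0.     0.001 -0.483]
t 2.3333 row [-23.56   7.6   27.55] [-0.     0.001 -0.483]
```

Call:
jog_arm([
  [-23.6, 7.6, 17, 0, 0, -0.483, 0.3],
  [-23.6, 7.6, 17, 0, 0, -0.483, 0.3],
  [-23.6, 7.6, 17, 0, 0, -0.483, 0.3],
  [-23.6, 7.6, 17, 0, 0, -0.483, 0.3],
  [-23.6, 7.6, 17, 0, 0, -0.483, 0.3],
  [-23.6, 7.6, 17, 0, 0, -0.483, 0.3],
  [-23.6, 7.6, 17, 0, 0, -0.483, 0.3],
  [-23.6, 7.6, 17, 0, 0, -0.483, 0.3],
  [-23.6, 7.6, 17, 0, 0, -0.483, 0.3],
  [-23.6, 7.6, 17, 0, 0, -0.483, 0.3],
  [-23.6, 7.6, 20, 0, 0, -0.483, 0.3],
  [-23.6, 7.6, 23, 0, 0, -0.483, 0.3],
  [-23.6, 7.6, 25, 0, 0, -0.483, 0.3],
  [-23.6, 7.6, 26.5, 0, 0, -0.483, 0.3],
  [-23.6, 7.6, 27.5, 0, 0, -0.483, 0.3],
  [-23.6, 7.6, 27.5, 0, 0, -0.483, 0.3],
  [-23.6, 7.6, 27.5, 0, 0, -0.483, 0.3],
])

```text
t: 3.75
eef_pos: [0.6171, -0.0149, 0.0564]
eef_rot: [1.622, 2.689, 0.001]
wrist_force: [-0.4, -0.3, -0.3]
width: 0.0557
finger_force: 0.0
```

```bash
python3 - <<'E'
from h import *
o=r.get_obs();print(o['eef_pos'],o['wrist_force'],o['width'],np.arctan2(*Ro.from_rotvec(o['eef_rot']).as_matrix()[[1,0],0]))
E
```

```text
[ 0.61708645 -0.01494078  0.05638424] [-0.35808025 -0.34020227 -0.32260452] 0.05566691008533122 2.055909624751327
```

Call:
jog_arm([
  [0, 0, 0, 0, 0, 0, -1],
  [0, 0, 0, 0, 0, 0, -1],
  [0, 0, 0, 0, 0, 0, -1],
  [0, 0, 0, 0, 0, 0, -1],
  [0, 0, 0, 0, 0, 0, -1],
  [0, 0, 0, 0, 0, 0, -1],
  [0, 0, -1, 0, 0, 0, -1],
  [0, 0, -3, 0, 0, 0, -1],
  [0, 0, -3, 0, 0, 0, -1],
], force=60)

```text
t: 4.5
eef_pos: [0.6193, -0.0162, 0.089]
eef_rot: [1.622, 2.684, 0.004]
wrist_force: [0.4, 0.1, 0.6]
width: 0.0001
finger_force: 0.0
```

```bash
python3 - <<'E'
from h import *
cmd([.5622,.297,.23],1.4475);cmd([.5622,.297,.121],1.4475); print(r.get_obs()['eef_pos'])
E
```

```text
t 4.5 row [ 30.33   9.59 -14.15] [0.006 0.002 0.607]
t 4.5 row [30.37  9.53 -3.25] [0.006 0.002 0.607]
[ 0.61926542 -0.01616622  0.0889966 ]
```

Width 0, so the grasp missed. I'll look before acting.

```bash
python3 - <<'E'
from h import *
a=r.read_camera('wrist'); b=r.read_camera('side'); 
A=cv2.resize(a[100:384,100:460],(400,316)); B=cv2.resize(b[190:280,230:330],(400,360),interpolation=2)
save('miss',np.hstack([cv2.copyMakeBorder(A,0,44,0,0,0),B]))
E
```

```text
(no output)
```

View pics/miss.png

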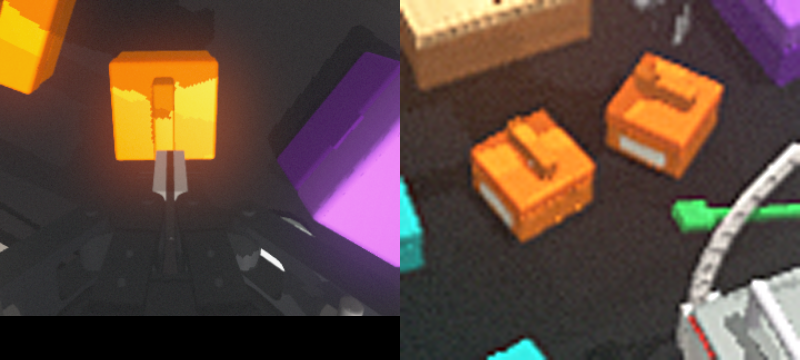

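The box still stands upright where it was, and the fingers closed above or off the rib. I'll reopen, lift a little and re-measure from this wrist view, since pushing may have shifted it.

Call:
jog_arm([
  [10, 0, -10, 0, 0, 0, 0.1],
  [10, 0, -10, 0, 0, 0, 0.1],
  [10, 0, -10, 0, 0, 0, 0.1],
  [10, 0, -10, 0, 0, 0, 0.1],
  [10, 0, -10, 0, 0, 0, 0.1],
  [10, 0, -10, 0, 0, 0, 0.1],
])

```text
t: 5.1
eef_pos: [0.5701, 0.0727, 0.1853]
eef_rot: [1.621, 2.689, -0.0]
wrist_force: [0.1, -0.8, -0.2]
width: 0.0469
finger_force: 0.0
```

```bash
cat > bm.py <<'E'
from h import *
def lid(cc,im,est,z=.052):
    """yaw/centre of lid: lit top face mask near est -> minAreaRect on plane z, rib part merged"""
    hsv=cv2.cvtColor(im,cv2.COLOR_RGB2HSV); m=cv2.inRange(hsv,(5,150,70),(24,255,255))
    k,l,s,ce=cv2.connectedComponentsWithStats(m); p=proj(cc,[[*est,z]])[0].round().astype(int)
    i=np.bincount(l[p[1]-8:p[1]+9,p[0]-8:p[0]+9].ravel(),minlength=k)[1:].argmax()+1
    ct=max(cv2.findContours((l==i).astype(np.uint8),0,cv2.CHAIN_APPROX_NONE)[0],key=cv2.contourArea)
    return s[i],cv2.approxPolyDP(ct,4,True).reshape(-1,2)
E
python3 - <<'E'
from bm import *
o=r.get_obs();print(o['eef_pos'],o['width'])
c=cam('wrist');im=r.read_camera('wrist'); s,P=lid(c,im,(.616,-.0165)); print(s,np.c_[P,plane(c,P,.052)[:,:2].round(4)])
y0,x0=s[1]-8,s[0]-8; save('re',cv2.resize(im[y0:y0+s[3]+16,x0:x0+s[2]+16],None,fx=5,fy=5,interpolation=2)); print(x0,y0)
E
```

```text
[0.57012958 0.07269971 0.18525963] 0.046866169145718034
[ 217  208   69   75 4435] [[ 2.770e+02  2.090e+02  6.168e-01  4.690e-02]
 [ 2.230e+02  2.110e+02  5.624e-01  1.550e-02]
 [ 2.170e+02  2.300e+02  5.667e-01 -9.800e-03]
 [ 2.220e+02  2.780e+02  6.012e-01 -6.740e-02]
 [ 2.570e+02  2.820e+02  6.432e-01 -5.210e-02]
 [ 2.820e+02  2.760e+02  6.669e-01 -2.960e-02]
 [ 2.840e+02  2.310e+02  6.381e-01  2.610e-02]]
209 200
```

View pics/re.png

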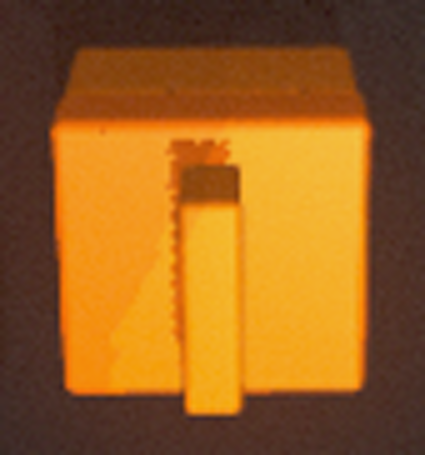

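The close crop shows the lid at (53,125) to (363,390) and the rib top at (185,203) to (242,413), with the box intact and upright.

```bash
python3 - <<'E'
from bm import *
c=cam('wrist')
f=lambda L:(np.array(L)+.5)/5-.5+[209,200]
P=plane(c,f([[53,125],[370,125],[363,390],[68,390]]),.052);Q=plane(c,f([[185,203],[240,203],[242,412],[187,414]]),.074)
for X in(P,Q): e=X[0]+X[1]-X[2]-X[3];print(X.mean(0),np.linalg.norm(np.roll(X,-1,0)-X,axis=1).round(3),np.arctan2(e[1],e[0]))
p=[*Q.mean(0)[:2],.053]; cmd(p,2.055)
E
```

```text
[ 0.61550584 -0.01721077  0.052     ] [0.075 0.073 0.074 0.073] 2.0656684310580227
[ 0.61556687 -0.01711702  0.074     ] [0.012 0.055 0.013 0.056] 2.0606040175569826
t 5.15 row [-10.02  -0.07  13.12] [-0.002  0.     0.   ]
```

Call:
jog_arm([
  [-10, -0.1, 4, 0, 0, 0, 0.1],
  [-10, -0.1, 4, 0, 0, 0, 0.1],
  [-10, -0.1, 6, 0, 0, 0, 0.1],
  [-10, -0.1, 9, 0, 0, 0, 0.1],
  [-10, -0.1, 11, 0, 0, 0, 0.1],
  [-10, -0.1, 12.2, 0, 0, 0, 0.1],
  [-10, -0.1, 13, 0, 0, 0, 0.1],
  [-10, -0.1, 13.1, 0, 0, 0, 0.1],
  [-10, -0.1, 13.1, 0, 0, 0, 0.1],
  [-10, -0.1, 13.1, 0, 0, 0, -1],
  [-10, -0.1, 13.1, 0, 0, 0, -1],
  [-10, -0.1, 13.1, 0, 0, 0, -1],
  [-10, -0.1, 13.1, 0, 0, 0, -1],
  [-10, -0.1, 13.1, 0, 0, 0, -1],
  [-10, -0.1, 13.1, 0, 0, 0, -1],
  [-10, -0.1, 13.1, 0, 0, 0, -1],
  [-10, -0.1, 13.1, 0, 0, 0, -1],
  [-10, -0.1, 13.1, 0, 0, 0, -1],
  [-10, -0.1, 13.1, 0, 0, 0, -1],
], force=60)

```text
t: 6.73
eef_pos: [0.6157, -0.0163, 0.0543]
eef_rot: [-1.624, -2.689, 0.0]
wrist_force: [0.1, -0.3, -0.2]
width: -0.0001
finger_force: 0.0
```

```bash
python3 - <<'E'
from h import *
T=[]
for n in['scene','side','wrist']:
    im=r.read_camera(n); c=cam(n); o=r.get_obs(); p=proj(c,[o['eef_pos']])[0]; print(n,p.round(1))
    q=p.round().astype(int); h=32 if n!='wrist' else 70; y0=min(max(q[1]-h,0),384-2*h); x0=min(max(q[0]-h,0),512-2*h);print(x0,y0)
    T.append(cv2.resize(im[y0:y0+2*h,x0:x0+2*h],(266,266),interpolation=2))
save('tips',np.hstack(T)); print(o['qpos'].round(3),o['width'])
E
```

```text
scene [234.7 223.5]
203 191
side [295.2 213.3]
263 181
wrist [251.4 221.4]
181 151
[-0.095  0.489  1.59  -0.     1.062 -0.579] 0.00018485517797639536
```

View pics/tips.png

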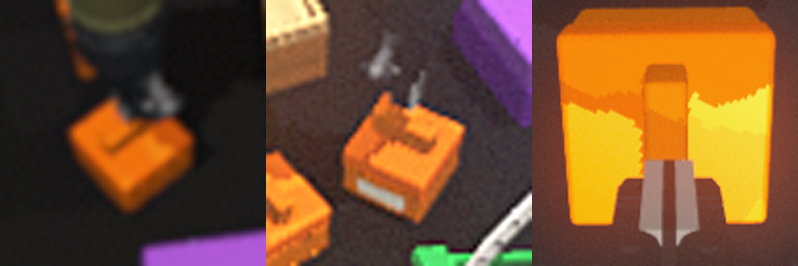

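In all three views the fingertips (wrist crop (668,165)) are shut above the rib. They image about 20 mm short of where the reported TCP projects: wrist row 235 against 221, and side row 206 against 213. So the real fingertips are about 20 mm higher than the state says. I'll open, go down with the force watched, and close again.

Call:
jog_arm([
  [0, 0, 0, 0, 0, 0, 0.1],
  [0, 0, 0, 0, 0, 0, 0.1],
  [0, 0, 0, 0, 0, 0, 0.1],
  [0, 0, 0, 0, 0, 0, 0.1],
  [0, 0, 0, 0, 0, 0, 0.1],
  [0, -0.1, 0.6, 0, 0, 0, 0.1],
  [0, -0.1, 1.2, 0, 0, 0, 0.1],
  [0, -0.1, 1.5, 0, 0, 0, 0.1],
  [0, -0.1, 1.5, 0, 0, 0, 0.1],
], force=50)

```text
t: 7.63
eef_pos: [0.6137, -0.0167, 0.0379]
eef_rot: [-1.623, -2.687, 0.002]
wrist_force: [-0.2, -0.5, -0.4]
width: 0.0473
finger_force: 0.0
```

Call:
jog_arm([
  [0, 0, 0, 0, 0, 0, -1],
  [0, 0, 0, 0, 0, 0, -1],
  [0, 0, 0, 0, 0, 0, -1],
  [0, 0, 0, 0, 0, 0, -1],
  [0, 0, 0, 0, 0, 0, -1],
  [0, 0, 0, 0, 0, 0, -1],
  [0, 0, 0, 0, 0, 0, -1],
])

```text
t: 8.22
eef_pos: [0.6149, -0.0168, 0.0394]
eef_rot: [1.624, 2.689, 0.0]
wrist_force: [0.1, 0.1, -0.1]
width: 0.0001
finger_force: 0.0
```

Still nothing between the pads. I'll feel for the rib top with the fingers shut, in small steps.

Call:
jog_arm([
  [0, 0, 0.3, 0, 0, 0, -1],
  [0, 0, 0.6, 0, 0, 0, -1],
  [0, 0, 0.6, 0, 0, 0, -1],
])

```text
t: 8.47
eef_pos: [0.6154, -0.0168, 0.0351]
eef_rot: [1.624, 2.688, 0.001]
wrist_force: [-3.0, 0.7, 12.3]
width: -0.0
finger_force: 5.9
```

```bash
python3 - <<'E'
from h import *
o=r.get_obs(); print(o['eef_pos'],o['wrist_force'],o['qpos'].round(4))
im=r.read_camera('wrist'); np.save('wshut.npy',im); c=cam('wrist')
g=cv2.cvtColor(im,cv2.COLOR_RGB2HSV)
for x in (243,246,249,251,254,257,260): print(x,[tuple(int(v) for v in im[y,x]) for y in range(215,250,5)])
for n in('scene','side'): np.save(n+'1.npy',r.read_camera(n)); print(n,proj(cam(n),[o['eef_pos'],o['eef_pos']+[0,0,.04]]))
s=np.load('side1.npy');p=proj(cam('side'),[o['eef_pos']])[0].astype(int)
d=cv2.absdiff(s,np.load('side0.npy')).max(2); ys,xs=np.nonzero(d[p[1]-40:p[1]+25,p[0]-25:p[0]+25]>60); print(np.c_[xs,ys][ys.argsort()[-8:]]+p-[25,40])
E
```

```text
[ 0.61535225 -0.01684426  0.03506484] [-3.01423877  0.65398648 12.31179784] [-0.096   0.5101  1.6116 -0.      1.0183 -0.5799]
243 [(245, 146, 10), (233, 120, 10), (233, 122, 13), (232, 119, 10), (193, 125, 89), (172, 138, 127), (166, 133, 123)]
246 [(246, 148, 10), (233, 121, 10), (234, 121, 11), (233, 122, 18), (193, 123, 91), (170, 136, 125), (167, 135, 124)]
249 [(245, 143, 10), (243, 137, 10), (234, 123, 21), (234, 120, 16), (190, 123, 90), (156, 116, 107), (158, 120, 112)]
251 [(245, 146, 10), (237, 127, 13), (233, 120, 10), (234, 123, 19), (160, 80, 39), (124, 58, 42), (122, 61, 42)]
254 [(246, 147, 10), (234, 122, 15), (235, 122, 20), (234, 121, 13), (160, 82, 40), (124, 61, 44), (124, 61, 44)]
257 [(246, 145, 10), (244, 139, 20), (234, 119, 10), (234, 122, 25), (193, 126, 91), (168, 131, 120), (168, 133, 122)]
260 [(246, 144, 10), (246, 149, 13), (234, 123, 21), (234, 123, 21), (192, 123, 88), (172, 139, 126), (171, 136, 125)]
scene [[234.82061446 225.74617418]
 [234.15720842 220.79039256]]
side [[294.85512311 216.98527118]
 [295.52380869 209.51060963]]
[[287 219]
 [288 219]
 [289 219]
 [269 221]
 [270 222]
 [269 223]
 [270 223]
 [271 223]]
```

Contact came at a reported z of about 0.036 with the rib top at 0.074, so the fingertips end about 37 mm above the reported TCP. I'll correct for that from now on.

Call:
jog_arm([
  [0, 0, -1, 0, 0, 0, 0.1],
  [0, 0, -1, 0, 0, 0, 0.1],
  [0, 0, -1, 0, 0, 0, 0.1],
  [0, 0, -1, 0, 0, 0, 0.1],
  [0, 0, -1, 0, 0, 0, 0.1],
  [0, 0, -1, 0, 0, 0, 0.1],
  [0, 0, -0.2, 0, 0, 0, 0.1],
  [0, 0, 0.5, 0, 0, 0, 0.1],
  [0, 0, 1.1, 0, 0, 0, 0.1],
  [0, 0, 1.5, 0, 0, 0, 0.1],
  [0, 0, 1.5, 0, 0, 0, 0.1],
  [0, 0, 1.5, 0, 0, 0, 0.1],
])

```text
t: 9.62
eef_pos: [0.6143, -0.0167, 0.0175]
eef_rot: [-1.624, -2.688, 0.001]
wrist_force: [1.0, 0.1, 0.4]
width: 0.0468
finger_force: 0.0
```

Call:
jog_arm([
  [0, 0, 0, 0, 0, 0, -1],
  [0, 0, 0, 0, 0, 0, -1],
  [0, 0, 0, 0, 0, 0, -1],
  [0, 0, 0, 0, 0, 0, -1],
  [0, 0, 0, 0, 0, 0, -1],
  [0, 0, 0, 0, 0, 0, -1],
  [0, 0, 0, 0, 0, 0, -1],
])

```text
t: 10.2
eef_pos: [0.6154, -0.0168, 0.0189]
eef_rot: [1.624, 2.688, 0.001]
wrist_force: [-0.1, -0.2, 3.5]
width: 0.0124
finger_force: 50.9
```

Gripped: width 12 mm, force 51 N. Lift and carry to the far slot.

Call:
jog_arm([
  [0, 0, -2, 0, 0, 0, -1],
  [0, 0, -6, 0, 0, 0, -1],
  [0, 0, -10, 0, 0, 0, -1],
  [0, 0, -13, 0, 0, 0, -1],
  [0, 0, -13, 0, 0, 0, -1],
  [0, 0, -13, 0, 0, 0, -1],
])

```text
t: 10.7
eef_pos: [0.616, -0.0169, 0.1501]
eef_rot: [1.622, 2.686, 0.003]
wrist_force: [0.3, -0.2, -3.1]
width: 0.0127
finger_force: 50.2
```

```bash
python3 - <<'E'
from h import *
o=r.get_obs();print(o['width'],o['finger_force'],o['wrist_force'],o['eef_pos'])
cmd([.5622,.297,.15],1.4475);cmd([.5622,.297,.084],1.4475)
E
```

```text
0.012719104823276694 50.182276368141174 [ 0.33085656 -0.19787892 -3.10415807] [ 0.61599057 -0.01689671  0.15012535]
t 10.7 row [ 3.029e+01  9.850e+00 -2.000e-02] [0.004 0.001 0.607]
t 10.7 row [30.3   9.82  6.58] [0.004 0.001 0.607]
```

Call:
jog_arm([
  [30.3, 9.8, 0, 0, 0, 0.607, -1],
  [30.3, 9.8, 0, 0, 0, 0.607, -1],
  [30.3, 9.8, 0, 0, 0, 0.607, -1],
  [30.3, 9.8, 0, 0, 0, 0.607, -1],
  [30.3, 9.8, 0, 0, 0, 0.607, -1],
  [30.3, 9.8, 0, 0, 0, 0.607, -1],
  [30.3, 9.8, 0, 0, 0, 0.607, -1],
  [30.3, 9.8, 0, 0, 0, 0.607, -1],
  [30.3, 9.8, 0, 0, 0, 0.607, -1],
  [30.3, 9.8, 0, 0, 0, 0.607, -1],
  [30.3, 9.8, 0, 0, 0, 0.607, -1],
  [30.3, 9.8, 2, 0, 0, 0.607, -1],
  [30.3, 9.8, 4, 0, 0, 0.607, -1],
  [30.3, 9.8, 5, 0, 0, 0.607, -1],
  [30.3, 9.8, 5, 0, 0, 0.607, -1],
  [30.3, 9.8, 5, 0, 0, 0.607, -1],
])

```text
t: 12.03
eef_pos: [0.5601, 0.2954, 0.0973]
eef_rot: [-2.355, -2.078, 0.004]
wrist_force: [0.7, -0.1, -1.7]
width: 0.0129
finger_force: 50.1
```

```bash
python3 - <<'E'
from h import *
cmd([.5622,.297,.084],1.4475);print(r.get_obs()['wrist_force'])
E
```

```text
t 12.0333 row [0.19 0.19 1.33] [-0.002  0.002 -0.001]
[ 0.70311536 -0.05953119 -1.65805054]
```

Call:
jog_arm([
  [0.15, 0.15, 0.6, 0, 0, 0, -1],
  [0.15, 0.15, 1.1, 0, 0, 0, -1],
  [0.15, 0.15, 1.3, 0, 0, 0, -1],
  [0.15, 0.15, 1.3, 0, 0, 0, -1],
])

```text
t: 12.37
eef_pos: [0.562, 0.2982, 0.0851]
eef_rot: [-2.354, -2.081, 0.001]
wrist_force: [0.5, 0.1, -2.0]
width: 0.0125
finger_force: 50.2
```

Call:
jog_arm([
  [-0.1, 0, 0.2, 0, 0, 0, -1],
  [-0.1, 0, 0.2, 0, 0, 0, -1],
  [-0.1, 0, 0.2, 0, 0, 0, 0.1],
  [-0.1, 0, 0.2, 0, 0, 0, 0.1],
  [-0.1, 0, 0.2, 0, 0, 0, 0.1],
  [-0.1, 0, 0.2, 0, 0, 0, 0.1],
  [-0.1, 0, 0.2, 0, 0, 0, 0.1],
  [-0.1, 0, -1, 0, 0, 0, 0.1],
  [-0.1, 0, -4, 0, 0, 0, 0.1],
  [-0.1, 0, -7, 0, 0, 0, 0.1],
  [-0.1, 0, -10, 0, 0, 0, 0.1],
  [-0.1, 0, -10, 0, 0, 0, 0.1],
])

```text
t: 13.37
eef_pos: [0.5663, 0.2993, 0.1926]
eef_rot: [2.351, 2.078, 0.019]
wrist_force: [0.2, 1.0, 0.7]
width: 0.0472
finger_force: 0.0
```

```bash
python3 - <<'E'
from h import *
cmd([.4857,-.0142,.11],1.628);cmd([.4857,-.0142,.0185],1.628);print(r.get_obs()['wrist_force'])
E
```

```text
t 13.3667 row [-32.15  -4.24   8.  ] [ 0.011 -0.006 -0.18 ]
t 13.3667 row [-32.21  -4.34  17.15] [ 0.011 -0.006 -0.18 ]
[0.20684574 1.02327863 0.72624889]
```

Call:
jog_arm([
  [-32.2, -4.3, 0, 0, 0, -0.178, 0.1],
  [-32.2, -4.3, 0, 0, 0, -0.178, 0.1],
  [-32.2, -4.3, 0, 0, 0, -0.178, 0.1],
  [-32.2, -4.3, 0, 0, 0, -0.178, 0.1],
  [-32.2, -4.3, 0, 0, 0, -0.178, 0.1],
  [-32.2, -4.3, 0, 0, 0, -0.178, 0.1],
  [-32.2, -4.3, 5, 0, 0, -0.178, 0.1],
  [-32.2, -4.3, 8, 0, 0, -0.178, 0.1],
  [-32.2, -4.3, 8, 0, 0, -0.178, 0.1],
  [-32.2, -4.3, 8, 0, 0, -0.178, 0.1],
  [-32.2, -4.3, 8, 0, 0, -0.178, 0.1],
  [-32.2, -4.3, 8, 0, 0, -0.178, 0.1],
  [-32.2, -4.3, 8, 0, 0, -0.178, 0.1],
])

```text
t: 14.45
eef_pos: [0.4819, -0.0162, 0.1067]
eef_rot: [2.157, 2.281, 0.004]
wrist_force: [-0.3, 0.1, 0.3]
width: 0.047
finger_force: 0.0
```

```bash
python3 - <<'E'
from h import *
cmd([.4857,-.0142,.0185],1.625);print(r.get_obs()['eef_pos'])
E
```

```text
t 14.45 row [0.18 0.36 8.82] [0.003 0.    0.002]
[ 0.48191457 -0.01623926  0.10673045]
```

Call:
jog_arm([
  [0.2, 0.35, 3, 0, 0, 0, 0.1],
  [0.2, 0.35, 6, 0, 0, 0, 0.1],
  [0.2, 0.35, 8, 0, 0, 0, 0.1],
  [0.2, 0.35, 8.8, 0, 0, 0, 0.1],
  [0.2, 0.35, 8.8, 0, 0, 0, 0.1],
  [0.2, 0.35, 8.8, 0, 0, 0, 0.1],
])

```text
t: 14.95
eef_pos: [0.4845, -0.0142, 0.0181]
eef_rot: [2.157, 2.282, 0.001]
wrist_force: [0.2, -0.1, -0.4]
width: 0.0469
finger_force: 0.0
```

Call:
jog_arm([
  [0, 0, 0, 0, 0, 0, -1],
  [0, 0, 0, 0, 0, 0, -1],
  [0, 0, 0, 0, 0, 0, -1],
  [0, 0, 0, 0, 0, 0, -1],
  [0, 0, 0, 0, 0, 0, -1],
  [0, 0, 0, 0, 0, 0, -1],
  [0, 0, 0, 0, 0, 0, -1],
])

```text
t: 15.53
eef_pos: [0.4848, -0.0149, 0.0188]
eef_rot: [2.158, 2.279, 0.004]
wrist_force: [-0.3, 1.2, 5.5]
width: 0.0124
finger_force: 51.1
```

Call:
jog_arm([
  [0, 0, -2, 0, 0, 0, -1],
  [0, 0, -6, 0, 0, 0, -1],
  [0, 0, -10, 0, 0, 0, -1],
  [0, 0, -13, 0, 0, 0, -1],
  [0, 0, -13, 0, 0, 0, -1],
  [0, 0, -13, 0, 0, 0, -1],
])

```text
t: 16.03
eef_pos: [0.4849, -0.015, 0.1495]
eef_rot: [2.157, 2.278, 0.005]
wrist_force: [-0.3, -0.6, -3.8]
width: 0.0126
finger_force: 50.0
```

```bash
python3 - <<'E'
from h import *
o=r.get_obs();print(o['width'],o['finger_force'],o['wrist_force'],o['eef_pos'])
cmd([.5518,.212,.15],1.4475)
E
```

```text
0.01257798606238982 50.015645027160645 [-0.34873232 -0.60339829 -3.77673805] [ 0.48485601 -0.01501375  0.1495408 ]
t 16.0333 row [ 2.23e+01  7.93e+00 -2.00e-02] [0.006 0.    0.178]
```

Call:
jog_arm([
  [22.3, 7.9, 0, 0, 0, 0.178, -1],
  [22.3, 7.9, 0, 0, 0, 0.178, -1],
  [22.3, 7.9, 0, 0, 0, 0.178, -1],
  [22.3, 7.9, 0, 0, 0, 0.178, -1],
  [22.3, 7.9, 0, 0, 0, 0.178, -1],
  [22.3, 7.9, 0, 0, 0, 0.178, -1],
  [22.3, 7.9, 0, 0, 0, 0.178, -1],
  [22.3, 7.9, 0, 0, 0, 0.178, -1],
  [22.3, 7.9, 0, 0, 0, 0.178, -1],
  [22.3, 7.9, 0, 0, 0, 0.178, -1],
])

```text
t: 16.87
eef_pos: [0.5482, 0.2107, 0.1457]
eef_rot: [-2.354, -2.079, 0.006]
wrist_force: [0.4, -0.5, -3.0]
width: 0.0127
finger_force: 50.1
```

```bash
python3 - <<'E'
from bm import *
cmd([.5518,.212,.084],1.4475)
c=cam('wrist');im=r.read_camera('wrist'); np.save('w3.npy',im)
# far box: lid corners from contour within y>0.25 world
hsv=cv2.cvtColor(im,cv2.COLOR_RGB2HSV); m=cv2.inRange(hsv,(5,205,70),(24,255,255))
k,l,s,ce=cv2.connectedComponentsWithStats(m)
for i in range(1,k):
    if s[i,4]>300:
        ct=max(cv2.findContours((l==i).astype(np.uint8),0,1)[0],key=cv2.contourArea); P=cv2.approxPolyDP(ct,4,True).reshape(-1,2)
        print(s[i],np.c_[P,plane(c,P,.116)[:,:2].round(4)].tolist())
E
```

```text
t 16.8667 row [0.18 0.36 6.17] [-0.003  0.002 -0.   ]
[ 200   26  113  117 3777] [[201.0, 28.0, 0.5302, 0.3375], [206.0, 139.0, 0.5209, 0.2665], [305.0, 141.0, 0.5919, 0.2561], [239.0, 137.0, 0.5448, 0.2649], [245.0, 134.0, 0.5494, 0.2665], [239.0, 132.0, 0.5453, 0.2685], [244.0, 127.0, 0.5494, 0.2715], [251.0, 135.0, 0.5536, 0.2653], [268.0, 130.0, 0.5661, 0.2673], [269.0, 39.0, 0.5732, 0.3256], [248.0, 36.0, 0.5598, 0.3291], [238.0, 42.0, 0.5528, 0.3264], [241.0, 102.0, 0.5496, 0.2887], [236.0, 115.0, 0.5449, 0.2805], [230.0, 104.0, 0.5418, 0.2884], [234.0, 93.0, 0.5456, 0.2952], [221.0, 88.0, 0.5372, 0.2996], [230.0, 78.0, 0.5443, 0.3051], [224.0, 72.0, 0.5409, 0.3094], [217.0, 75.0, 0.5359, 0.3081], [218.0, 70.0, 0.537, 0.3112], [210.0, 74.0, 0.5313, 0.3094], [214.0, 62.0, 0.5352, 0.3164], [203.0, 52.0, 0.529, 0.3234], [202.0, 30.0, 0.5306, 0.3363], [312.0, 27.0, 0.6015, 0.3291]]
[  184   165   138   149 12021] [[287.0, 167.0, 0.5772, 0.2385], [285.0, 174.0, 0.5752, 0.2333], [279.0, 171.0, 0.571, 0.2362], [282.0, 166.0, 0.5736, 0.2397], [202.0, 167.0, 0.5143, 0.2464], [198.0, 172.0, 0.5107, 0.243], [203.0, 175.0, 0.514, 0.2402], [186.0, 183.0, 0.5, 0.2356], [191.0, 286.0, 0.486, 0.144], [201.0, 281.0, 0.4955, 0.148], [212.0, 249.0, 0.5101, 0.1773], [226.0, 243.0, 0.5223, 0.1814], [229.0, 233.0, 0.5261, 0.19], [239.0, 235.0, 0.5339, 0.1872], [242.0, 313.0, 0.5257, 0.1104], [265.0, 311.0, 0.5463, 0.1101], [268.0, 233.0, 0.5573, 0.1861], [277.0, 233.0, 0.5644, 0.1852], [280.0, 243.0, 0.566, 0.1759], [293.0, 248.0, 0.5761, 0.1701], [298.0, 272.0, 0.5784, 0.1467], [314.0, 286.0, 0.591, 0.131], [321.0, 186.0, 0.6016, 0.2205], [302.0, 177.0, 0.5877, 0.2294], [299.0, 182.0, 0.5852, 0.2257], [286.0, 173.0, 0.5761, 0.234]]
```

The far box stands at (0.561, 0.297), square and on the line. Lower box 1 to the near slot.

Call:
jog_arm([
  [0.2, 0.35, 2, 0, 0, 0, -1],
  [0.2, 0.35, 4, 0, 0, 0, -1],
  [0.2, 0.35, 5, 0, 0, 0, -1],
  [0.2, 0.35, 5.5, 0, 0, 0, -1],
  [0.2, 0.35, 5.5, 0, 0, 0, -1],
  [0.2, 0.35, 5.5, 0, 0, 0, -1],
])

```text
t: 17.42
eef_pos: [0.5538, 0.2133, 0.0926]
eef_rot: [2.355, 2.08, 0.0]
wrist_force: [1.1, 0.8, -3.2]
width: 0.0124
finger_force: 50.0
```

```bash
python3 - <<'E'
from h import *
cmd([.5518,.212,.083],1.4475);print(r.get_obs()['eef_pos'])
E
```

```text
t 17.4167 row [-0.15 -0.18  0.96] [ 0.  0. -0.]
[0.55381033 0.21330551 0.09261302]
```

Call:
jog_arm([
  [-0.1, -0.1, 0.4, 0, 0, 0, -1],
  [-0.1, -0.1, 0.8, 0, 0, 0, -1],
  [-0.1, -0.1, 0.9, 0, 0, 0, -1],
  [-0.1, -0.1, 0.9, 0, 0, 0, -1],
  [-0.1, -0.1, 0.9, 0, 0, 0, -1],
])

```text
t: 17.83
eef_pos: [0.5526, 0.213, 0.0835]
eef_rot: [2.354, 2.081, 0.0]
wrist_force: [-0.3, 0.5, -3.5]
width: 0.0131
finger_force: 50.1
```

Call:
jog_arm([
  [0, 0, 0.1, 0, 0, 0, -1],
  [0, 0, 0.1, 0, 0, 0, 0.1],
  [0, 0, 0.1, 0, 0, 0, 0.1],
  [0, 0, 0.1, 0, 0, 0, 0.1],
  [0, 0, 0.1, 0, 0, 0, 0.1],
  [0, 0, 0.1, 0, 0, 0, 0.1],
  [0, 0, -2, 0, 0, 0, 0.1],
  [0, 0, -5, 0, 0, 0, 0.1],
  [0, 0, -9, 0, 0, 0, 0.1],
  [0, 0, -13, 0, 0, 0, 0.1],
  [0, 0, -17, 0, 0, 0, 0.1],
  [0, 0, -20, 0, 0, 0, 0.1],
  [0, 0, -20, 0, 0, 0, 0.1],
  [0, 0, -20, 0, 0, 0, 0.1],
])

```text
t: 19.0
eef_pos: [0.554, 0.2134, 0.286]
eef_rot: [2.352, 2.079, 0.008]
wrist_force: [-0.4, -0.3, -0.8]
width: 0.0472
finger_force: 0.0
```

```bash
python3 - <<'E'
from h import *
print(r.get_obs()['width'])
c=cam('wrist');im=r.read_camera('wrist'); hsv=cv2.cvtColor(im,cv2.COLOR_RGB2HSV); m=cv2.inRange(hsv,(5,180,70),(24,255,255))
np.save('w4.npy',im)
k,l,s,ce=cv2.connectedComponentsWithStats(m)
for i in range(1,k):
    if s[i,4]>300:
        ct=max(cv2.findContours((l==i).astype(np.uint8),0,1)[0],key=cv2.contourArea); P=cv2.approxPolyDP(ct,4,True).reshape(-1,2)
        print(s[i],np.c_[P,plane(c,P,.116)[:,:2].round(4)].tolist())
cmd([.53,-.14,.36],1.57); o=r.get_obs(); print(o['eef_pos'])
# coarse cooler: lid handle & hinge from scene/side
a,b=cam('scene'),cam('side')
f=lambda L:(np.array(L)+.5)/1.5625-.5
print('marker tip, root',tri(a,f([[264,289],[270,388]]),b,f([[474,381],[561,377]])).round(3))
E
```

```text
0.047153104198320035
[ 216   58   68   70 3803] [[218.0, 58.0, 0.5318, 0.3383], [219.0, 125.0, 0.5213, 0.2663], [281.0, 125.0, 0.5941, 0.2572], [282.0, 58.0, 0.6021, 0.3296]]
[ 220  131   63   65 3657] [[221.0, 135.0, 0.5218, 0.2545], [223.0, 194.0, 0.5126, 0.1806], [280.0, 193.0, 0.5848, 0.1728], [282.0, 138.0, 0.5938, 0.2418], [277.0, 132.0, 0.5886, 0.2496]]
t 19.05 row [-35.3    2.1   -7.64] [ 0.001 -0.    -0.122]
[0.55259696 0.21294648 0.28374901]
marker tip, root [[ 0.497 -0.215  0.202  0.003]
 [ 0.691 -0.243  0.11   0.007]]
```

Both boxes stand square at (0.562, 0.298) and (0.553, 0.214), 85 mm apart, on the line to within 2 mm. Now I'll look at the cooler from above.

Call:
jog_arm([
  [-10, 0, -7.6, 0, 0, 0, 0.1],
  [-51, 4, -7.6, 0, 0, -0.12, 0.1],
  [-51, 4, -7.6, 0, 0, -0.12, 0.1],
  [-51, 4, -7.6, 0, 0, -0.12, 0.1],
  [-51, 4, -7.6, 0, 0, -0.12, 0.1],
  [-51, 4, -7.6, 0, 0, -0.12, 0.1],
  [-51, 4, -7.6, 0, 0, -0.12, 0.1],
  [-51, 4, -7.6, 0, 0, -0.12, 0.1],
  [-51, 4, -7.6, 0, 0, -0.12, 0.1],
  [-51, 4, -7.6, 0, 0, -0.12, 0.1],
  [-51, 4, -7.6, 0, 0, -0.12, 0.1],
  [-51, 4, -7.6, 0, 0, -0.12, 0.1],
  [-51, 4, -7.6, 0, 0, -0.12, 0.1],
  [-51, 4, -7.6, 0, 0, -0.12, 0.1],
  [-51, 4, -7.6, 0, 0, -0.12, 0.1],
  [-51, 4, -7.6, 0, 0, -0.12, 0.1],
  [-51, 4, -7.6, 0, 0, -0.12, 0.1],
  [-51, 4, -7.6, 0, 0, -0.12, 0.1],
])

```text
t: 20.55
eef_pos: [0.5297, -0.2964, 0.3588]
eef_rot: [-2.222, -2.219, -0.0]
wrist_force: [-0.4, 0.3, -0.3]
width: 0.0469
finger_force: 0.0
```

```bash
python3 - <<'E'
from h import *
import pickle
o=r.get_obs(); print(o['eef_pos'],np.abs(o['qvel']).max())
c=cam('wrist');im=r.read_camera('wrist');pickle.dump((c,im),open('w5.pkl','wb'))
g=cv2.inRange(cv2.cvtColor(im,cv2.COLOR_RGB2HSV),(50,120,50),(72,255,255));ys,xs=np.nonzero(g);print(len(xs),xs.min(),xs.max(),ys.min(),ys.max())
print('pred tip/root',proj(c,[[.497,-.215,.202],[.691,-.243,.11]]).round(1))
E
```

```text
[ 0.52965331 -0.29642785  0.35883953] 0.007822329489664175
1153 211 373 83 119
pred tip/root [[222.9  95.6]
 [365.1 115.6]]
```

Call:
jog_arm([
  [12, 0, 0, 0, 0, 0, 0.1],
  [12, 0, 0, 0, 0, 0, 0.1],
  [12, 0, 0, 0, 0, 0, 0.1],
  [12, 0, 0, 0, 0, 0, 0.1],
  [12, 0, 0, 0, 0, 0, 0.1],
  [12, 0, 0, 0, 0, 0, 0.1],
  [12, 0, 0, 0, 0, 0, 0.1],
])

```text
t: 21.18
eef_pos: [0.5302, -0.1786, 0.3594]
eef_rot: [2.224, 2.218, -0.001]
wrist_force: [-0.9, -0.1, -0.2]
width: 0.0468
finger_force: 0.0
```

```bash
python3 - <<'E'
from h import *
import pickle
o=r.get_obs(); print(o['eef_pos'],np.abs(o['qvel']).max())
c=cam('wrist');im=r.read_camera('wrist');pickle.dump((c,im),open('w6.pkl','wb'))
g=cv2.inRange(cv2.cvtColor(im,cv2.COLOR_RGB2HSV),(50,120,50),(72,255,255));ys,xs=np.nonzero(g);print(len(xs),xs.min(),xs.max(),ys.min(),ys.max())
A=pickle.load(open('w5.pkl','rb'))[1]
save('cool',np.hstack([cv2.resize(A[:,150:406],(400,600)),cv2.resize(im[:,150:406],(400,600))]))
E
```

```text
[ 0.53017513 -0.17864268  0.35942085] 0.015379602366775666
903 215 363 187 203
```

View pics/cool.png

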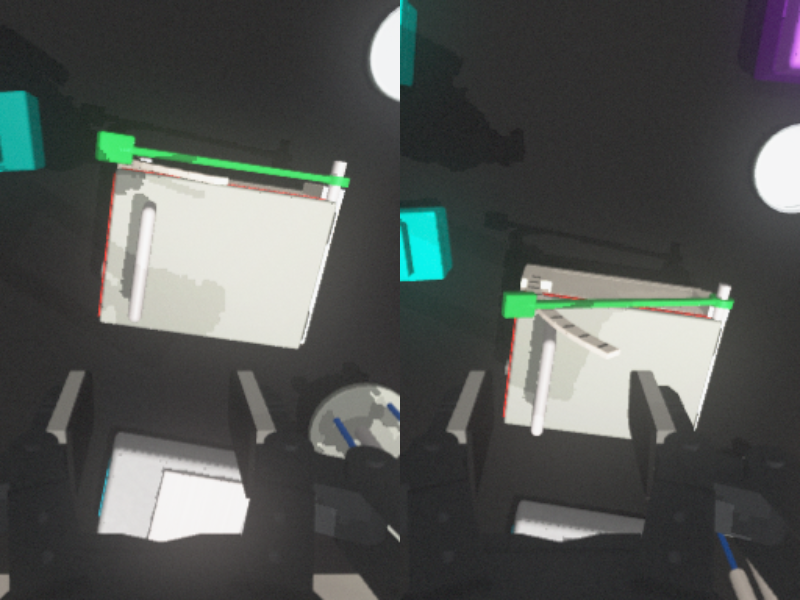

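The two wrist views show the bar from (149,206) to (136,318) on the left and from (549,343) to (537,432) on the right. The green tab is at (115,147) on the left and (520,305) on the right, with the arm running to (349,183) and (732,303). I'll get the arm's direction by intersecting the two viewing planes, and triangulate the bar.

```bash
python3 - <<'E'
from h import *
import pickle
W=[pickle.load(open(f'w{i}.pkl','rb')) for i in(5,6)]
f=lambda L:(np.array(L,float)+.5)/1.5625-.5+[150,0]
H=tri(W[0][0],f([[149,206],[142.5,262],[136,318]]),W[1][0],f([[149,343],[143,387],[137,432]]));print('bar',H.round(4))
G=tri(W[0][0],f([[115,147],[349,183]]),W[1][0],f([[120,305],[332,303]]));print('tab,end',G.round(4))
K=tri(W[0][0],f([[101,322],[338,165]]),W[1][0],f([[104,423],[323,288]]));print('lid near corner, hinge rod end',K.round(4))
def pl(c,im,x0,x1,ax=0):
    m=cv2.inRange(cv2.cvtColor(im,cv2.COLOR_RGB2HSV),(45,110,40),(75,255,255));ys,xs=np.nonzero(m)
    P=[(x,ys[xs==x].mean()) for x in range(x0,x1) if (xs==x).any()]
    o,d=ray(c,P); n=np.linalg.svd(d)[2][2]; print('res',np.abs(d@n).max(),len(P)); return n
ns=[pl(*W[0],240,364),pl(*W[1],240,355)]
ims=[np.load('scene0.npy'),np.load('side0.npy')]
m=cv2.inRange(cv2.cvtColor(ims[0],cv2.COLOR_RGB2HSV),(45,110,40),(75,255,255));ys,xs=np.nonzero(m);P=[(xs[ys==y].mean(),y) for y in range(192,248) if (ys==y).any()]
ns.append(np.linalg.svd(ray(cam('scene'),P)[1])[2][2]); ns.append(pl(cam('side'),ims[1],313,358))
for i,j in((0,1),(0,2),(0,3),(2,3),(1,3),(1,2)):
    v=np.cross(ns[i],ns[j]); s=np.linalg.norm(v); v/=s; v*=-np.sign(v[0]); print(i,j,s.round(2),v.round(3),'elev',np.arcsin(v[2]).round(3),'yaw',np.arctan2(-v[1],-v[0]).round(3))
v=np.linalg.svd(np.array(ns))[2][2];v*=-np.sign(v[0]);print('all',v,np.arcsin(v[2]))
E
```

```text
bar [[ 0.5202 -0.2573  0.1776  0.0007]
 [ 0.514  -0.3041  0.1708  0.0009]
 [ 0.5073 -0.3559  0.1653  0.001 ]]
tab,end [[ 4.980e-01 -2.132e-01  2.038e-01  5.000e-04]
 [ 7.023e-01 -2.448e-01  1.098e-01  1.300e-03]]
lid near corner, hinge rod end [[ 4.689e-01 -3.792e-01  1.148e-01  1.600e-03]
 [ 6.908e-01 -2.289e-01  1.101e-01  1.000e-04]]
res 0.0018868897007408578 124
res 0.0036616851697947525 115
res 0.003046759855328694 41
0 1 0.35 [-0.896  0.135  0.422] elev 0.436 yaw -0.149
0 2 0.17 [-0.891  0.134  0.433] elev 0.448 yaw -0.149
0 3 0.64 [-0.897  0.135  0.42 ] elev 0.433 yaw -0.149
2 3 0.77 [-0.897  0.133  0.422] elev 0.436 yaw -0.147
1 3 0.87 [-0.897  0.134  0.421] elev 0.434 yaw -0.148
1 2 0.18 [-0.901  0.132  0.413] elev 0.426 yaw -0.145
all [-0.89705149  0.13389553  0.4211539 ] 0.43471717205790716
```

Marker elevation is 0.435 rad from several view pairs, all agreeing to about 0.01, and the cooler's yaw is -0.148. I'll go to the bar, aiming 15 mm to the -y side of its middle to stay clear of the arc and marker.

```bash
python3 - <<'E'
from h import *
import pickle
f=lambda L:(np.array(L,float)+.5)/1.5625-.5+[150,0]
B=[]
for i,L in((5,[[149,206],[136,318]]),(6,[[149,343],[137,432]])):
    P=plane(pickle.load(open(f'w{i}.pkl','rb'))[0],f(L),.166);e=P[0]-P[1];print(P.round(4),P.mean(0),np.linalg.norm(e),np.arctan2(e[1],e[0]));B.append(P.mean(0))
b=np.mean(B,0)[:2]; d=np.array([np.sin(.148),np.cos(.148)]); g=b-.015*d; print(b,g)
cmd([*g,.2],1.423)
E
```

```text
[[ 0.5202 -0.2587  0.166 ]
 [ 0.5078 -0.3557  0.166 ]] [ 0.51402362 -0.30719457  0.166     ] 0.09778256246522216 1.4432528956121242
[[ 0.5195 -0.2624  0.166 ]
 [ 0.5068 -0.3555  0.166 ]] [ 0.51315627 -0.30897237  0.166     ] 0.09392240311629779 1.435013062018778
[ 0.51358995 -0.30808347] [ 0.51137804 -0.32291949]
t 21.2333 row [-14.39  -1.82  15.93] [0.    0.001 0.144]
```

Call:
jog_arm([
  [-14.4, -1.8, 0, 0, 0, 0.144, 0.1],
  [-14.4, -1.8, 0, 0, 0, 0.144, 0.1],
  [-14.4, -1.8, 0, 0, 0, 0.144, 0.1],
  [-14.4, -1.8, 0, 0, 0, 0.144, 0.1],
  [-14.4, -1.8, 0, 0, 0, 0.144, 0.1],
  [-14.4, -1.8, 4, 0, 0, 0.144, 0.1],
  [-14.4, -1.8, 8, 0, 0, 0.144, 0.1],
  [-14.4, -1.8, 12, 0, 0, 0.144, 0.1],
  [-14.4, -1.8, 16, 0, 0, 0.144, 0.1],
  [-14.4, -1.8, 16, 0, 0, 0.144, 0.1],
  [-14.4, -1.8, 16, 0, 0, 0.144, 0.1],
  [-14.4, -1.8, 16, 0, 0, 0.144, 0.1],
])

```text
t: 22.23
eef_pos: [0.513, -0.3233, 0.2014]
eef_rot: [2.377, 2.05, 0.001]
wrist_force: [0.2, -0.1, 0.0]
width: 0.0468
finger_force: 0.0
```

```bash
python3 - <<'E'
from h import *
cmd([.5114,-.3229,.105],1.423);o=r.get_obs();print(o['eef_pos'],o['wrist_force'],o['qpos'])
E
```

```text
t 22.2333 row [ 0.03 -0.19  9.64] [0.003 0.001 0.   ]
[ 0.51297733 -0.32334119  0.20140241] [ 0.18233048 -0.05106197  0.02515266] [-6.32102096e-01  3.42217745e-01  1.42811790e+00  5.22509761e-05
  1.36816547e+00 -4.84603241e-01]
```

Call:
jog_arm([
  [0, -0.2, 3, 0, 0, 0, 0.1],
  [0, -0.2, 6, 0, 0, 0, 0.1],
  [0, -0.2, 8, 0, 0, 0, 0.1],
  [0, -0.2, 9.2, 0, 0, 0, 0.1],
  [0, -0.2, 9.6, 0, 0, 0, 0.1],
  [0, -0.2, 9.6, 0, 0, 0, 0.1],
  [0, -0.2, 9.6, 0, 0, 0, 0.1],
])

```text
t: 22.82
eef_pos: [0.5117, -0.3233, 0.106]
eef_rot: [2.375, 2.049, 0.002]
wrist_force: [0.2, -1.2, 0.9]
width: 0.0469
finger_force: 0.0
```

Call:
jog_arm([
  [0, 0, 0, 0, 0, 0, -1],
  [0, 0, 0, 0, 0, 0, -1],
  [0, 0, 0, 0, 0, 0, -1],
  [0, 0, 0, 0, 0, 0, -1],
  [0, 0, 0, 0, 0, 0, -1],
  [0, 0, 0, 0, 0, 0, -1],
  [0, 0, 0, 0, 0, 0, -1],
], force=70)

```text
t: 23.4
eef_pos: [0.5111, -0.3225, 0.1046]
eef_rot: [2.376, 2.05, 0.002]
wrist_force: [3.1, 0.5, 6.1]
width: 0.0096
finger_force: 68.5
```

Bar held: width 10 mm, 68 N. Lift along the hinge arc.

Call:
jog_arm([
  [0, 0.3, -0.8, 0, 0, 0, -1],
  [0, 0.6, -1.6, 0, 0, 0, -1],
  [0, 0.8, -2.0, 0, 0, 0, -1],
  [0, 1.0, -2.4, 0, 0, 0, -1],
  [0, 1.2, -2.8, 0, 0, 0, -1],
  [0, 1.4, -3.2, 0, 0, 0, -1],
  [0, 1.6, -3.55, 0, 0, 0, -1],
  [0, 1.8, -3.9, 0, 0, 0, -1],
  [0, 2.05, -4.3, 0, 0, 0, -1],
  [0, 2.3, -4.65, 0, 0, 0, -1],
  [0, 2.55, -5.0, 0, 0, 0, -1],
  [0, 2.8, -5.35, 0, 0, 0, -1],
  [0, 3.1, -5.7, 0, 0, 0, -1],
  [0, 3.4, -6.0, 0, 0, 0, -1],
  [0, 3.6, -6.25, 0, 0, 0, -1],
  [0, 3.8, -6.45, 0, 0, 0, -1],
  [0, 3.8, -6.45, 0, 0, 0, -1],
  [0, 3.8, -6.45, 0, 0, 0, -1],
  [0, 3.8, -6.45, 0, 0, 0, -1],
])

```text
t: 24.98
eef_pos: [0.5443, -0.3272, 0.1677]
eef_rot: [-2.376, -2.05, 0.006]
wrist_force: [-5.4, -4.4, -6.0]
width: 0.0098
finger_force: 68.3
```

```bash
python3 - <<'E'
from h import *
o=r.get_obs();print(o['eef_pos'],o['wrist_force'],o['width'],o['finger_force'])
d=o['eef_pos']-np.array([.5111,-.3225,.1046]); u=np.array([np.cos(.148),-np.sin(.148)])
print('along',d[:2]@u,'up',d[2],'a from along/up', )
from scipy.optimize import brentq
print(brentq(lambda a:.165*np.sin(a)+.053*np.cos(a)-.053-d[2],0,1),brentq(lambda a:-.165*np.cos(a)+.053*np.sin(a)+.165-d[:2]@u,0,1))
for n in('scene','side'):
    im=r.read_camera(n);np.save(n+'2.npy',im);h=cv2.cvtColor(im,cv2.COLOR_RGB2HSV)
    g=cv2.inRange(h,(50,120,60),(70,255,255));ys,xs=np.nonzero(g);print(n,len(xs),xs.min(),xs.max(),ys.min(),ys.max())
    R=cv2.inRange(h,(0,130,80),(4,255,255))|cv2.inRange(h,(174,130,80),(180,255,255));R[:, :60]=0
    ys,xs=np.nonzero(R); q=np.c_[xs,ys]; p=proj(cam(n),[[.55,-.25,.15]])[0]; q=q[np.linalg.norm(q-p,axis=1)<70]; print('red',len(q),q[::max(1,len(q)//12)].tolist())
E
```

```text
[ 0.5443133  -0.32724094  0.16767972] [-5.36101309 -4.41137816 -6.00181162] 0.009817388206526133 68.3014976978302
along 0.0335493095696606 up 0.06307971670672888 a from along/up
0.4231468939819319 0.39898411524320826
scene 177 165 172 181 251
red 0 []
side 139 298 333 240 247
red 89 [[310, 252], [311, 256], [313, 259], [316, 262], [318, 265], [320, 270], [322, 274], [324, 277], [327, 281], [329, 284], [331, 287], [332, 291], [335, 293]]
```

```bash
python3 - <<'E'
from h import *
c=cam('side'); ux=np.array([np.cos(.148),-np.sin(.148),0]);uy=np.array([np.sin(.148),np.cos(.148),0])
hinge=np.array([.5136,-.3081,0])+.165*ux; hinge[2]=.108
for f in('side0','side2'):
    h=cv2.cvtColor(np.load(f+'.npy'),cv2.COLOR_RGB2HSV);R=cv2.inRange(h,(0,110,70),(5,255,255))|cv2.inRange(h,(173,110,70),(180,255,255))
    ys,xs=np.nonzero(R);q=np.c_[xs,ys];p=proj(c,[[.48,-.28,.15]])[0];q=q[np.linalg.norm(q-p,axis=1)<50].astype(float)
    e=q[[q[:,1].argmin(),q[:,1].argmax()]];print(f,len(q),e.tolist())
    o,d=ray(c,e)
    for i,y in((0,.075),(1,-.075)):
        s=(y-(o-hinge)@uy)/(d[i]@uy);X=o+s*d[i]-hinge;print(' along',X@ux,'z',X[2],'angle',np.arctan2(X[2],-X@ux),'len',np.hypot(X[2],X@ux))
    # rays against front-edge locus: intersect all stripe rays with cylinder radius .2 about the hinge axis
    o,d=ray(c,q); a=[]
    for k in d:
        A=np.array([k@ux,k[2]]);B=np.array([(o-hinge)@ux,(o-hinge)[2]]);r_=np.roots([A@A,2*A@B,B@B-.2**2])
        if np.isreal(r_).all():
            P=B+A*r_.real.min(); a.append(np.arctan2(P[1],-P[0]))
    print(' cyl',len(a),np.median(a),np.std(a))
o=r.get_obs();print(o['wrist_force'])
E
```

```text
side0 60 [[304.0, 228.0], [325.0, 311.0]]
 along -0.20645394239079498 z 0.1854957249178022 angle 0.7319773324204303 len 0.2775462020844145
 along -0.2051735487322174 z 0.012287957242470324 angle 0.05981909975101811 len 0.20554118563578536
 cyl 60 0.004000246984781018 0.07022771408166785
side2 110 [[310.0, 252.0], [334.0, 295.0]]
 along -0.1775972993653882 z 0.06291279105973956 angle 0.3404507179557381 len 0.18841130544849416
 along -0.18985738308659802 z 0.0873061607505131 angle 0.4310159875319063 len 0.2089693556899807
 cyl 110 0.40219946864947775 0.011882544545486057
[-4.53719175 -4.26882146 -7.67950006]
```

The lid is at about 0.40–0.42 rad by both the stripe and the tool travel, against the marker's 0.435. One small correction.

Call:
jog_arm([
  [0, 0.2, -0.15, 0, 0, 0, -1],
  [0, 0.35, -0.3, 0, 0, 0, -1],
  [0, 0.35, -0.3, 0, 0, 0, -1],
  [0, 0.35, -0.3, 0, 0, 0, -1],
  [0, 0.35, -0.3, 0, 0, 0, -1],
  [0, 0.35, -0.3, 0, 0, 0, -1],
  [0, 0.35, -0.3, 0, 0, 0, -1],
  [0, 0.35, -0.3, 0, 0, 0, -1],
  [0, 0.35, -0.3, 0, 0, 0, -1],
  [0, 0.35, -0.3, 0, 0, 0, -1],
  [0, 0.35, -0.3, 0, 0, 0, -1],
  [0, 0.35, -0.3, 0, 0, 0, -1],
])

```text
t: 26.08
eef_pos: [0.5466, -0.3276, 0.1704]
eef_rot: [-2.375, -2.048, 0.008]
wrist_force: [-7.4, -4.5, -6.3]
width: 0.0094
finger_force: 68.4
```

```bash
python3 - <<'E'
from h import *
from scipy.optimize import brentq
ux=np.array([np.cos(.148),-np.sin(.148),0])
hinge=np.array([.5136,-.3081,0])+.165*ux; hinge[2]=.108
o=r.get_obs(); d=o['eef_pos']-np.array([.5111,-.3225,.1046]);print(o['width'],o['finger_force'],o['wrist_force'],np.abs(o['qvel']).max())
print(brentq(lambda a:.165*np.sin(a)+.053*np.cos(a)-.053-d[2],0,1),brentq(lambda a:-.165*np.cos(a)+.053*np.sin(a)+.165-d[:2]@ux[:2],0,1))
c=cam('side');im=r.read_camera('side');h=cv2.cvtColor(im,cv2.COLOR_RGB2HSV);R=cv2.inRange(h,(0,110,70),(5,255,255))|cv2.inRange(h,(173,110,70),(180,255,255))
ys,xs=np.nonzero(R);q=np.c_[xs,ys];p=proj(c,[[.48,-.28,.15]])[0];q=q[np.linalg.norm(q-p,axis=1)<50].astype(float)
O,D=ray(c,q);a=[]
for k in D:
    A=np.array([k@ux,k[2]]);B=np.array([(O-hinge)@ux,(O-hinge)[2]]);z=np.roots([A@A,2*A@B,B@B-.2**2])
    if np.isreal(z).all(): P=B+A*z.real.min();a.append(np.arctan2(P[1],-P[0]))
print('stripe',np.median(a),np.std(a))
# marker check, boxes check
for n in('scene','side'):
    b=im if n=='side' else r.read_camera(n)
    out=[]
    for x in(np.load(n+'0.npy'),b):
        g=cv2.inRange(cv2.cvtColor(x,cv2.COLOR_RGB2HSV),(50,120,60),(70,255,255));yy,xx=np.nonzero(g);i=xx<xx.min()+8 if n=='side' else yy<yy.min()+8;out.append([xx[i].mean().round(1),yy[i].mean().round(1)])
    print(n,'tab',out)
E
```

```text
0.009396572504883153 68.4276294708252 [-7.35293831 -4.46934917 -6.33255115] 0.0017662999625073662
0.44486405630631937 0.41948265958049363
stripe 0.42365978633429735 0.011991222843863461
scene tab [[np.float64(167.4), np.float64(184.9)], [np.float64(167.7), np.float64(185.1)]]
side tab [[np.float64(301.8), np.float64(243.0)], [np.float64(301.9), np.float64(243.4)]]
```

```bash
python3 -c "
from cell import r
print(r.close_job())"
```

```text
the job is handed in; nothing more can be done
None
```

The job is handed in: both orange boxes stand square on the tray line about 85 mm apart, and the gripper holds the lid still at 0.42–0.44 rad (marker arm at 0.435); the verdict wasn't returned.

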